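# Slide the specimen tray over the gap and seat it in the dock

## Robot

A 6-joint arm with a two-finger parallel gripper is mounted at the origin on a cart in front of the work surface, level with it; the furniture and walls round the work are solid. World frame = base frame: x ahead of the robot, y to its left, z up, the work surface at z = 0. Lengths are in mm, angles in rad, forces in N, time in s.
With the tool pointing down it reaches from about 275 to 750 mm from the base axis. Payload 10.2 kg.
Tool frame: the origin (TCP) lies midway between the tips of the shut fingers; the grasp point (between the pads) lies 19 mm behind it; z points along the fingers, y is the line along which they close (so a half turn about z gives the same grasp; the last joint's range is limited). The gripper opens to 85 mm and grips with 20 to 120 N. Pads are 22 mm wide; open, the fingers measure 114 mm over their backs; the gripper's body (76 mm by 85 mm) begins 54 mm behind the grasp point. The pads swing forward as they close: fully open they stand 13 mm farther back than shut.
Start: joints at [-1.467, 0.313, 1.498, -0, 1.331, -0.223], TCP at [168.52, -497.225, 231.294] pointing down, gripper open.
Joint ranges: [-2.94, 2.94], [-0.97, 2.17], [0.19, 2.56], [-1.23, 4.37], [0.02, 3.11], [-2.88, 2.88]. Speed limits (rad/s): [2.39, 2.39, 3.01, 3.14, 3.14, 3.14].

## Interface

Orientations are given as a unit quaternion [w, x, y, z].
In Python, from rig import ctrl gives the robot as it stands.
- The arm moves only by the tool send_rows, never from a script. Its argument "targets" is a list of rows, each a list of 7 numbers: the closure, from -1 (fully open) to 1 (shut), so that 0 is half open, then the shift along the tool's x, y, z in m, then the turn, a rotation vector about the tool's x, y, z in rad. In form: [[claw, dx, dy, dz, ax, ay, az], ...]. A call has exactly 10 rows; each row shifts and turns the commanded pose from where the row before left it, along the tool's axes as they then stand; what a row does not reach is not made up. A row lasts 1/8 s, in which the tool goes at most 62.5 mm and 10.7 degrees, less where a joint would pass 70% of its speed; a pose out of reach is approached as far as the arm can. A call with a gripper value outside its range is refused whole. The fingers move at their own pace and stop on an object; "squeeze" is the grip in N (left out, the last holds). Time passes only in rows, so rows that do not move let the fingers close, or fill a call up. It gives the time, the measured TCP pose, the force, the opening and the grip force at its end, in the units of the state.
- ctrl.sense(): the state, without advancing time (a new reading comes with each control period).
- ctrl.capture(name): name is "scene" or "top"; returns a dict with "img" (400x640x3 uint8, red, green, blue), "camera_matrix" (3x3 intrinsics, pixels), "R" (3x3) and "t" (3): a world point X has camera coordinates R X + t. Camera axes: x right, y down, z forward; pixel columns grow to the right and rows downward; lengths in mm; the calibration is good to about 2 mm. A picture is of the moment at which its call begins. There is no depth.
- ctrl.finish_job(): hands the job in; it is judged then, once.
Trained networks look in a picture, given as the dict that the camera call returned (one of the last four; its "shot" number tells which), for a name from the list of things; names that differ only in an ending like _2 or _b are one class to them, and where a whole thing is asked for, a point or a joint stands for the part that bears it (a point fixed in the world has none). Each returns a list of dicts, best first, with "score" (0 to 1); they miss things now and then, are a little off and sometimes report something else, mostly with a low value. They report only what shows in the picture. A call takes as long as a camera call. They do not tell look-alikes from the thing itself.
- ctrl.boxes_of(query, picture): "extent" ([left, top, width, height] in pixels, round what is visible of it).
- ctrl.landmark_of(query, picture): "point" ([column, row] in pixels: a listed point, or the origin of a listed thing).
The state is a dict: "time_s": time; "joints": joint angles; "dq": joint speeds; "tau": joint torques, N m; "eef_pos": TCP position; "ee_rot": TCP orientation; "force": force on the tool from outside, world axes, zero at the start; "wrist_torque": the same for the moment, N m; "grip_width": opening from 0.0 (shut) to 1.0 (fully open); "grip_force": force on a finger pad.
Only numpy, scipy, OpenCV 4.12 (cv2) and the standard library are available. Lean on these libraries where they do the work, as an engineer would, in place of code of your own. Each camera call takes 0.05 s, during which the arm holds its last target. There are 200 camera calls.

## Task

Slide the blue specimen tray off its loading stand, straight across the gap and into the receiving dock, keeping it down on the surfaces and level so that it neither sags into the gap nor is lifted over it. Then push it on past the side rollers until it is fully home against the red stop, pressing gently (never more than 25 N on the stop), and let go so that it stays seated. The three specimens stay lying in their cells, and the vial and the loupe beside the dock stay where they are.

Things in the scene. Friction and masses are not known exactly. Their poses are not given: they have to be found in the camera images.
- tray: Loose blue tray, 120 mm long (x) by 120 mm wide (y), 0.36 to 0.56 kg; origin at the centre of its underside, +x to its nose, z up. Floor 5 mm thick; side and front walls reach 16 mm above the underside. Three walled cells at the front (x = 15 to 56 mm) hold the specimens. Open at the rear, where a black handle stands.
- tray_nose (a point): Middle of the tray's upright front wall face, 60 mm ahead of the tray's origin and 8 mm above its underside; the lower edge of the nose is rounded
- tray_grip (a point): Middle of the tray's upright black handle block, 52 mm behind the tray's origin and 32 mm above its underside. Block: 12 mm thick along x, 40 mm wide along y, from 5 to 45 mm above the underside. 58 mm of free floor ahead of it for a finger, nothing behind it. Axes as the tray's.
- stand: Fixed grey loading stand, flat aluminium top 40 mm above the worktop, 145 mm long by 156 mm wide, no fences; origin on the worktop under the middle of its gap edge; +x points across the gap to the dock, so the top runs from x = -145 mm to 0. The tray starts on it, nose to the gap, 5 to 13 mm short of the edge and a little askew.
- dock: Fixed white dock, 205 mm long by 156 mm wide, top 40 mm above the worktop, level with the stand's; origin on the worktop under the middle of its gap edge; +x is the direction of travel, z up. The gap is 72 to 82 mm, over half the tray's length: an unheld tray tips into it. 
- dock_mouth (a point): Middle of the dock's gap edge at top height (40 mm above the dock's origin). From here the first 12 mm is a ramp that rises 6 mm up to the top. Aluminium side fences, 14 mm high, leave a lane 126 mm wide along the dock's x axis, with a flared mouth.
- dock_rollers (a point): Point on the dock's top midway between two white sprung rollers, 100 mm in from its gap edge. Each stands 5 mm into the lane and squeezes the passing tray with about 4 N, which gives a few newtons of drag, up to about 10 N as the nose corners enter.
- stop: The dock's red stop bar (64 mm wide) with its two grey clamp blocks. The origin is a fixed point on the dock's top, 145 mm in from its gap edge: middle of the range in which the bar may be set. The bar's face stands 10 mm before to 10 mm behind this point, fixed hard; the setting is not reported and has to be felt (or seen).
- seat_pin (a joint): Brass feeler pin in the middle of the red stop bar, on a very light spring (under 1 N); it stands 5 mm proud of the bar's face. Metres pressed in: 0 = untouched, 0.005 = flush, the tray's front wall is against the bar.
- vial_1: Small glass vial with a black cap, 23 mm across, 48 mm high, standing loose on the worktop on the near side of the dock; bystander; origin under its centre
- loupe: Black loupe, 35 mm across, 31 mm high, standing loose on the worktop on the far side of the dock; bystander; origin under its centre
- specimen_1: Loose round polished specimen mount, black resin, 31 mm across, 19 mm high, lying in one of the three walled cells at the front of the tray; origin at the centre of its underside
- specimen_2: Loose round polished specimen mount, red resin, 32 mm across, 16 mm high, lying in one of the three walled cells at the front of the tray; origin at the centre of its underside
- specimen_4: Loose round polished specimen mount, green resin, 32 mm across, 17 mm high, lying in one of the three walled cells at the front of the tray; origin at the centre of its underside
Not all that is in view belongs to the job. Leave any orange or purple look-alike of the specimen_4 alone.

How it is judged:
By the outcome, as a careful person would: the job done as asked, in the order asked, and still so for the second after the job is handed in, with the robot touching nothing.
It also fails if it takes over 42 s, if anything falls off the work surface, if the arm or the gripper's body presses on something with over 40 N, if the wrist force passes 120 N, or if a joint passes its speed limit or range.

## Working session

There is one attempt and no reset: what is moved stays moved. The work goes in short steps, Python scripts to look and compute and a tool call to move; the robot and the scene stay as the last step left them, time stands still between calls to the robot, and variables do not carry over. Pictures are saved under pics/ and viewed, at most 10 in all, crops included, and the job is handed in when it is done.

Besides the shell and the picture viewer there is one more tool, called after "Emit:" by a JSON object that holds its "op" and its "data". send_rows: Moves the arm, as the interface text tells. Its arguments: {"type":"object","properties":{"targets":{"type":"array"},"squeeze":{"type":"number"}},"required":["targets"]}

```bash
mkdir -p pics; ls; cat > h.py <<'E'
import numpy as np, cv2
from scipy.spatial.transform import Rotation as Ro
from rig import ctrl
def ray(p,uv,z):
    K=np.array(p["camera_matrix"]);R=np.array(p["R"]);t=np.array(p["t"])
    d=R.T@np.linalg.inv(K)@np.array([uv[0],uv[1],1.]);c=-R.T@t
    return c+d*(z-c[2])/d[2]
def proj(p,X):
    K=np.array(p["camera_matrix"]);q=K@(np.array(p["R"])@np.array(X)+np.array(p["t"]));return q[:2]/q[2]
def save(p,n): cv2.imwrite("pics/"+n+".png",p["img"][:,:,::-1])
def st():
    s=ctrl.sense()
    w=s["ee_rot"]; r=Ro.from_quat([w[1],w[2],w[3],w[0]])
    print("t",s["time_s"],"pos",np.round(s["eef_pos"],1),"F",np.round(s["force"],1),"grip",s["grip_width"],s["grip_force"]);print(np.round(r.as_matrix(),4).tolist())
    return s,r
E
python3 - <<'E'
from h import *
st()
for n in("scene","top"):
    p=ctrl.capture(n);save(p,n+"0")
    print(n,"cam",np.round(-np.array(p["R"]).T@np.array(p["t"])))
    for q,z in(("tray",40),("tray_nose",48),("tray_grip",72),("stand",0),("dock",0),("dock_mouth",40),("dock_rollers",46),("stop",46),("vial_1",0),("loupe",0),("specimen_1",45),("specimen_2",45),("specimen_4",45)):
        print(q,[(round(d["score"],2),np.round(d["point"]).tolist(),np.round(ray(p,d["point"],z),1).tolist()) for d in ctrl.landmark_of(q,p)[:3]])
E
```

```text
pics
t 0.0 pos [ 168.5 -496.9  230.7] F [0.4 0.7 0.3] grip 0.998164170122789 0.0
[[0.9471, 0.321, -0.0001], [0.321, -0.9471, 0.0013], [0.0003, -0.0013, -1.0]]
scene cam [-23. 670. 641.]
tray [(0.65, [311.0, 240.0], [493.9, 141.7, 40.0])]
tray_nose [(0.7, [333.0, 224.0], [488.1, 84.6, 48.0]), (0.24, [310.0, 240.0], [489.3, 150.3, 48.0])]
tray_grip [(0.9, [281.0, 238.0], [513.8, 200.5, 72.0])]
stand [(0.96, [333.0, 238.0], [498.6, 72.9, 0.0])]
dock []
dock_mouth [(0.93, [364.0, 211.0], [474.7, 2.8, 40.0])]
dock_rollers [(0.85, [394.0, 194.0], [455.9, -79.6, 46.0])]
stop [(0.79, [412.0, 184.0], [448.3, -137.9, 46.0])]
vial_1 [(0.66, [394.0, 266.0], [353.6, 64.1, 0.0])]
loupe [(0.55, [339.0, 194.0], [593.3, -58.0, 0.0])]
specimen_1 [(0.86, [369.0, 283.0], [335.6, 167.4, 45.0]), (0.7, [336.0, 240.0], [453.8, 115.4, 45.0]), (0.64, [324.0, 227.0], [496.1, 100.8, 45.0])]
specimen_2 [(0.86, [369.0, 283.0], [335.6, 167.4, 45.0]), (0.7, [336.0, 240.0], [453.8, 115.4, 45.0]), (0.64, [324.0, 227.0], [496.1, 100.8, 45.0])]
specimen_4 [(0.86, [369.0, 283.0], [335.6, 167.4, 45.0]), (0.7, [336.0, 240
[... 697 characters left out ...]
_rollers [(0.58, [382.0, 239.0], [461.2, -94.4, 46.0])]
stop [(0.8, [400.0, 244.0], [448.8, -137.1, 46.0])]
vial_1 [(0.48, [313.0, 284.0], [357.5, 56.4, 0.0]), (0.29, [293.0, 223.0], [498.1, 107.1, 0.0])]
loupe [(0.73, [370.0, 184.0], [596.5, -76.7, 0.0])]
specimen_1 [(0.74, [289.0, 239.0], [458.2, 113.3, 45.0]), (0.7, [288.0, 220.0], [501.0, 116.8, 45.0]), (0.7, [295.0, 205.0], [533.6, 102.7, 45.0])]
specimen_2 [(0.74, [289.0, 239.0], [458.2, 113.3, 45.0]), (0.7, [288.0, 220.0], [501.0, 116.8, 45.0]), (0.7, [295.0, 205.0], [533.6, 102.7, 45.0])]
specimen_4 [(0.74, [289.0, 239.0], [458.2, 113.3, 45.0]), (0.7, [288.0, 220.0], [501.0, 116.8, 45.0]), (0.7, [295.0, 205.0], [533.6, 102.7, 45.0])]
```

```bash
python3 -c "
import cv2
a=cv2.imread('pics/top0.png');cv2.imwrite('pics/t1.png',cv2.resize(a[160:300,225:425],None,fx=4,fy=4,interpolation=cv2.INTER_CUBIC))
b=cv2.imread('pics/scene0.png');cv2.imwrite('pics/s1.png',cv2.resize(b[150:310,240:450],None,fx=3.7,fy=3.7,interpolation=cv2.INTER_CUBIC))"
```

```text
(no output)
```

View pics/t1.png

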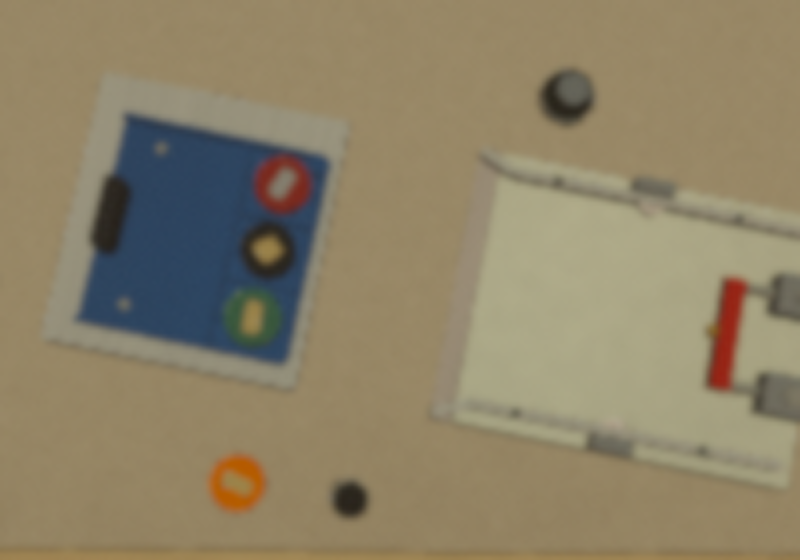

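View pics/s1.png

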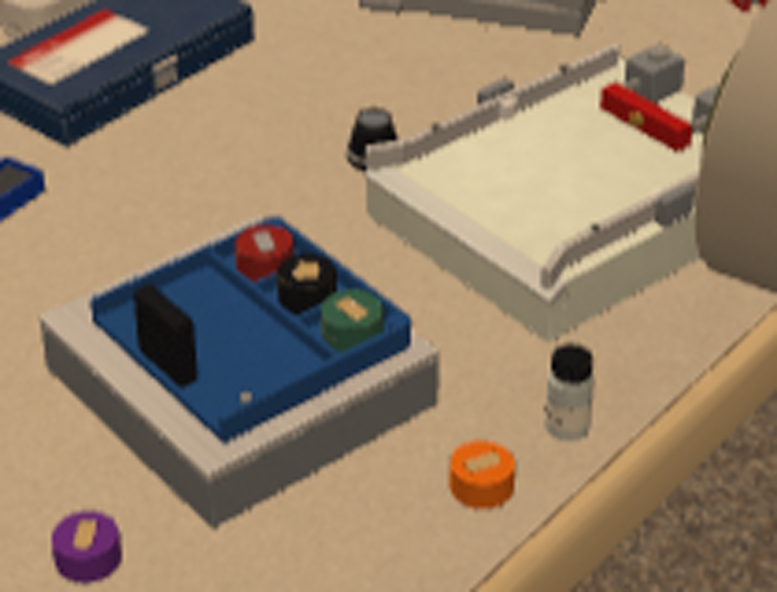

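The top crop (4×, offset 225,160) shows the tray on the stand: handle about (111,214), nose edge (330,158) to (288,363). The dock mouth runs from (485,153) to (435,415), and the red stop face is about x=718. The scene crop agrees. The orange and purple mounts are decoys. Next I'll fit the axes precisely.

```bash
cat > fit.py <<'E'
from h import *
def unit(v): return v/np.linalg.norm(v)
def tray(p,z=56):
    im=cv2.cvtColor(np.ascontiguousarray(p["img"]),cv2.COLOR_RGB2HSV)
    m=((im[...,0]>100)&(im[...,0]<125)&(im[...,1]>120)).astype(np.uint8)
    m[:150]=0;m[:,:235]=0
    n,l,s,c=cv2.connectedComponentsWithStats(m);k=1+np.argmax(s[1:,4])
    ct=cv2.findContours((l==k).astype(np.uint8),cv2.RETR_EXTERNAL,cv2.CHAIN_APPROX_NONE)[0][0][:,0]
    w=np.array([ray(p,q,z)[:2] for q in ct],np.float32)
    return cv2.minAreaRect(w),s[k]
E
python3 - <<'E'
from fit import *
p=ctrl.capture("top")
print("tray",tray(p))
f=lambda a,z:ray(p,((a[0]+.5)/4+225-.5,(a[1]+.5)/4+160-.5),z)
P=lambda n,a,z:print(n,np.round(f(a,z),1))
def ang(a,b,z):
    d=f(b,z)-f(a,z);print("dir",np.round(np.degrees(np.arctan2(d[1],d[0])),2),"len",np.round(np.linalg.norm(d),1))
S=[(105,75),(348,120),(295,387),(45,340)]
for a in S:P("stand",a,40)
ang(S[0],S[1],40);ang(S[3],S[2],40);ang(S[0],S[3],40);ang(S[1],S[2],40)
D=[(485,153),(435,415),(788,485)]
for a in D:P("dock",a,34)
ang(D[1],D[2],34);ang(D[0],D[1],34)
T=[(125,113),(330,158),(288,363),(78,322)]
for a in T:P("tray",a,56)
ang(T[0],T[1],56);ang(T[3],T[2],56);ang(T[0],T[3],56);ang(T[1],T[2],56)
P("handle",(111,214),85); ang((118,180),(103,250),85)
# stop face (left edge of red, top) , fence
P("stopface",(725,280),56);P("stopface",(708,388),56);ang((725,280),(708,388),56)
print([ (q,[(round(d["score"],2),np.round(ray(p,d["point"],z),1).tolist()) for d in ctrl.landmark_of(q,p)[:2]]) for q,z in(("tray_grip",72),("dock_mouth",40),("dock_rollers",40),("stop",40),("stand",0),("dock",0))])
E
```

```text
tray (((501.92059326171875, 154.34848022460938), (85.78764343261719, 110.84725952148438), 78.38082122802734), array([ 247,  191,   44,   56, 1523], dtype=int32))
stand [595.1 204.2  40. ]
stand [571.6  64.5  40. ]
stand [419.3  91.9  40. ]
stand [443.4 231.3  40. ]
dir -99.53 len 141.7
dir -99.8 len 141.5
dir 169.88 len 154.1
dir 169.81 len 154.8
dock [555.  -15.2  34. ]
dock [404.9  13.   34. ]
dock [ 368.4 -186.4   34. ]
dir -100.37 len 202.8
dir 169.33 len 152.8
tray [569.9 190.1  56. ]
tray [546.4  74.7  56. ]
tray [431.8  95.8  56. ]
tray [452.5 211.2  56. ]
dir -101.47 len 117.8
dir -100.19 len 117.2
dir 169.79 len 119.2
dir 169.53 len 116.6
handle [508.6 191.9  85. ]
dir 170.31 len 38.5
stopface [ 481.3 -147.7   56. ]
stopface [ 421.2 -136.6   56. ]
dir 169.53 len 61.1
[('tray_grip', [(0.97, [517.3, 191.2, 72.0]), (0.35, [449.4, -137.3, 72.0])]), ('dock_mouth', [(0.92, [484.4, 1.8, 40.0]), (0.74, [464.0, 110.0, 40.0])]), ('dock_rollers', [(0.81, [462.4, -99.3, 40.0])]), ('stop', [(0.85, [452.4, -142.8, 40.0])]), ('stand', [(0.96, [505.0, 78.8, 0.0])]), ('dock', [(0.98, [485.2, 12.7, 0.0])])]
```

```bash
cat >> h.py <<'E'
def plan(goal,yawdeg,n,claw):
    """rows from the present pose to goal (mm), tool y at yawdeg, tool down; rounds"""
    s,r=st(); g=np.array(goal,float); a=np.radians(yawdeg)
    y=np.array([np.cos(a),np.sin(a),0]);z=np.array([0,0,-1.]);G=Ro.from_matrix(np.c_[np.cross(y,z),y,z])
    v=(r.inv()*G).as_rotvec(); print("rotvec",np.round(v,4))
    p0=np.array(s["eef_pos"],float); R=r; pos=p0
    for i in range(n):
        tgt=p0+(g-p0)*(i+1)/n
        d=R.inv().apply(tgt-pos)/1000; d=np.round(d,4); dv=np.round(v/n,4)
        pos=pos+R.apply(d*1000); R=R*Ro.from_rotvec(dv)
        print([claw]+d.tolist()+dv.tolist(),end=",\n" if i%10==9 else ",")
    print("end",np.round(pos,2))
E
python3 -c "
from h import *
plan([509.5,193,140],79.5,20,-1)"
```

```text
t 1.75 pos [ 168.5 -497.2  231.3] F [ 0.8  0.1 -0. ] grip 1.0033462941402496 0.0
[[0.9471, 0.321, -0.0], [0.321, -0.9471, 0.0], [0.0, -0.0, -1.0]]
rotvec [ 0.0000e+00 -1.0000e-04 -2.6316e+00]
[-1, 0.0272, -0.0272, 0.0046, 0.0, -0.0, -0.1316],[-1, 0.0306, -0.0234, 0.0045, 0.0, -0.0, -0.1316],[-1, 0.0334, -0.0192, 0.0046, 0.0, -0.0, -0.1316],[-1, 0.0356, -0.0147, 0.0046, 0.0, -0.0, -0.1316],[-1, 0.0372, -0.0098, 0.0045, 0.0, -0.0, -0.1316],[-1, 0.0381, -0.0049, 0.0046, 0.0, -0.0, -0.1316],[-1, 0.0385, 0.0002, 0.0046, 0.0, -0.0, -0.1316],[-1, 0.0382, 0.0052, 0.0045, 0.0, -0.0, -0.1316],[-1, 0.0371, 0.0102, 0.0046, 0.0, -0.0, -0.1316],[-1, 0.0355, 0.0149, 0.0046, 0.0, -0.0, -0.1316],
[-1, 0.0332, 0.0195, 0.0045, 0.0, -0.0, -0.1316],[-1, 0.0303, 0.0237, 0.0046, 0.0, -0.0, -0.1316],[-1, 0.027, 0.0274, 0.0046, 0.0, -0.0, -0.1316],[-1, 0.0231, 0.0308, 0.0045, 0.0, -0.0, -0.1316],[-1, 0.0189, 0.0335, 0.0046, 0.0, -0.0, -0.1316],[-1, 0.0144, 0.0357, 0.0045, 0.0, -0.0, -0.1316],[-1, 0.0095, 0.0373, 0.0046, 0.0, -0.0, -0.1316],[-1, 0.0046, 0.0383, 0.0046, 0.0, -0.0, -0.1316],[-1, -0.0005, 0.0384, 0.0045, 0.0, -0.0, -0.1316],[-1, -0.0056, 0.0381, 0.0046, 0.0, -0.0, -0.1316],
end [509.53 192.95 140.01]
```

Emit:
{"op": "send_rows", "data": {"targets": [[-1,0.027,-0.027,0.0045,0,0,-0.1316],[-1,0.0306,-0.0234,0.0045,0,0,-0.1316],[-1,0.0334,-0.0192,0.0045,0,0,-0.1316],[-1,0.0356,-0.0147,0.0045,0,0,-0.1316],[-1,0.0372,-0.0098,0.0045,0,0,-0.1316],[-1,0.0381,-0.0049,0.0045,0,0,-0.1316],[-1,0.0385,0.0002,0.0045,0,0,-0.1316],[-1,0.0382,0.0052,0.0045,0,0,-0.1316],[-1,0.0371,0.0102,0.0045,0,0,-0.1316],[-1,0.0355,0.0149,0.0045,0,0,-0.1316]]}}

```text
time_s: 3.0
eef_pos: [339.3, -151.2, 186.3]
ee_rot: [0.0, 0.68, 0.734, 0.0]
force: [0.6, -0.7, 0.2]
grip_width: 0.999
grip_force: 0.0
```

Emit:
{"op": "send_rows", "data": {"targets": [[-1,0.0332,0.0195,0.0045,0,0,-0.1316],[-1,0.0303,0.0237,0.0045,0,0,-0.1316],[-1,0.027,0.0274,0.0045,0,0,-0.1316],[-1,0.0231,0.0308,0.0045,0,0,-0.1316],[-1,0.0189,0.0335,0.0045,0,0,-0.1316],[-1,0.0144,0.0357,0.0045,0,0,-0.1316],[-1,0.0095,0.0373,0.0045,0,0,-0.1316],[-1,0.0046,0.0383,0.0045,0,0,-0.1316],[-1,-0.0005,0.0384,0.0045,0,0,-0.1316],[-1,-0.0056,0.0381,0.0045,0,0,-0.1316]]}}

```text
time_s: 4.25
eef_pos: [509.9, 194.0, 141.2]
ee_rot: [0.0, 0.089, 0.996, -0.0]
force: [0.6, 0.1, -0.2]
grip_width: 1.0
grip_force: 0.0
```

```bash
python3 -c "
from h import *
s,r=st();print(np.round(s['joints'],2))
p=ctrl.capture('scene');save(p,'sc2')
a=p['img'][120:320,200:500,::-1];cv2.imwrite('pics/s2.png',cv2.resize(a,None,fx=2.66,fy=2.66,interpolation=cv2.INTER_CUBIC))
for q,z in(('tray_grip',72),('dock_mouth',40),('stop',40),('dock_rollers',40),('tray_nose',48)): print(q,[(round(d['score'],2),np.round(d['point']),np.round(ray(p,d['point'],z),1).tolist()) for d in ctrl.landmark_of(q,p)[:1]])
plan([509.3,193,54],79.5,8,-1)
"
```

```text
t 4.25 pos [509.9 194.  141.2] F [ 0.6  0.1 -0.2] grip 1.0000838480890417 0.0
[[-0.9841, 0.1774, 0.0002], [0.1774, 0.9841, -0.0], [-0.0002, 0.0, -1.0]]
[ 0.15  0.44  1.56 -0.    1.14 -1.24]
tray_grip [(0.67, array([282., 239.]), [507.5, 202.3, 72.0])]
dock_mouth [(0.83, array([362., 210.]), [479.0, 1.8, 40.0])]
stop [(0.61, array([413., 183.]), [455.0, -149.8, 40.0])]
dock_rollers [(0.93, array([395., 194.]), [461.3, -90.3, 40.0])]
tray_nose [(0.58, array([334., 227.]), [479.7, 90.1, 48.0])]
t 4.55 pos [509.2 192.  141.4] F [ 0.5 -0.  -0.9] grip 1.0060491371650315 0.0
[[-0.9831, 0.1832, -0.0001], [0.1832, 0.9831, -0.0002], [0.0001, -0.0002, -1.0]]
rotvec [-0.0002 -0.0001 -0.001 ]
[-1, 0.0, 0.0001, 0.0109, -0.0, -0.0, -0.0001],[-1, 0.0, 0.0001, 0.011, -0.0, -0.0, -0.0001],[-1, 0.0, 0.0002, 0.0109, -0.0, -0.0, -0.0001],[-1, 0.0, 0.0001, 0.0109, -0.0, -0.0, -0.0001],[-1, 0.0, 0.0001, 0.0109, -0.0, -0.0, -0.0001],[-1, 0.0, 0.0001, 0.011, -0.0, -0.0, -0.0001],[-1, 0.0, 0.0002, 0.0109, -0.0, -0.0, -0.0001],[-1, 0.0, 0.0001, 0.0109, -0.0, -0.0, -0.0001],end [509.34 193.01  54.  ]
```

View pics/s2.png

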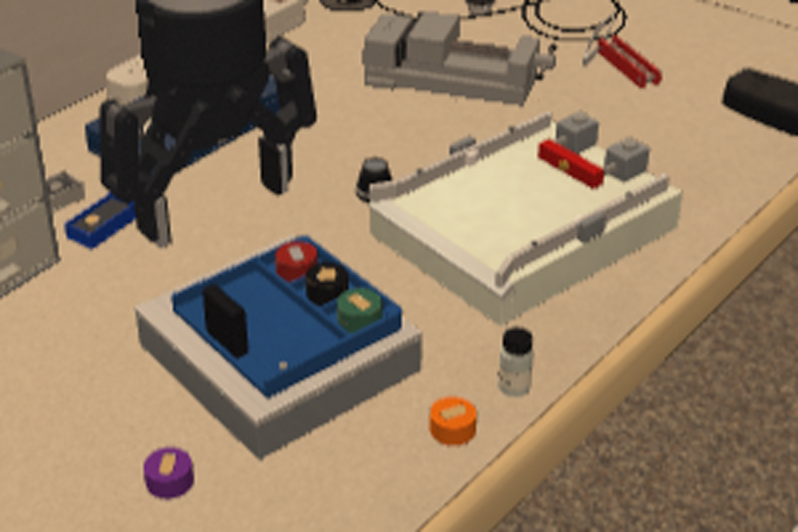

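The gripper stands open over the handle, with finger gaps either side along the travel direction. The dock and stand are unobstructed in the scene view, so I'll cross-check the geometry with it.

```bash
python3 - <<'E'
from h import *
p=ctrl.capture("scene")
f=lambda a,z:ray(p,((a[0]+.5)/2.66+200-.5,(a[1]+.5)/2.66+120-.5),z)
def ang(n,a,b,z):
    A,B=f(a,z),f(b,z);d=B-A;print(n,np.round(A,1),np.round(B,1),"dir",np.round(np.degrees(np.arctan2(d[1],d[0])),2),"len",np.round(np.linalg.norm(d),1))
ang("stand rear",(137,308),(262,418),40);ang("stand near side",(262,418),(421,333),40)
ang("tray nose",(306,237),(402,310),56);ang("tray far",(173,297),(306,237),56)
ang("handle top",(212,286),(242,310),85)
ang("dock mouth",(370,203),(503,290),34);ang("dock near",(503,290),(682,190),37)
# overlay predicted tray & lane
E
python3 - <<'E'
from h import *
p=ctrl.capture("scene");im=np.ascontiguousarray(cv2.resize(p["img"][120:320,200:500,::-1],None,fx=2.66,fy=2.66,interpolation=cv2.INTER_CUBIC))
def draw(o,yaw,pts,z,c):
    a=np.radians(yaw);X=np.array([np.cos(a),np.sin(a)]);Y=np.array([-X[1],X[0]])
    q=[(proj(p,[*(np.array(o)+X*u+Y*v),z])-[200,120])*2.66 for u,v in pts]
    cv2.polylines(im,[np.int32(np.round(q))],True,c,1)
draw((500.2,143),-100.5,[(-60,-60),(60,-60),(60,60),(-60,60)],56,(0,255,255))
draw((500.2,143),-100.5,[(-58,-20),(-46,-20),(-46,20),(-58,20)],85,(0,255,255))
draw((495.5,78.2),-100.2,[(-145,-78),(0,-78),(0,78),(-145,78)],40,(0,255,0))
draw((480,-1.1),-100.2,[(0,-78),(205,-78),(205,78),(0,78)],40,(255,0,255))
cv2.imwrite("pics/ov.png",im)
E
```

```text
stand rear [592.7 206.7  40. ] [442.3 231.1  40. ] dir 170.78 len 152.4
stand near side [442.3 231.1  40. ] [416.1  96.   40. ] dir -100.96 len 137.6
tray nose [542.   77.8  56. ] [430.3 100.   56. ] dir 168.79 len 113.9
tray far [565.8 193.8  56. ] [542.   77.8  56. ] dir -101.62 len 118.4
handle top [524.9 191.7  85. ] [490.4 197.2  85. ] dir 170.92 len 35.0
dock mouth [555.  -13.3  34. ] [404.6  12.   34. ] dir 170.43 len 152.5
dock near [402.5  15.3  37. ] [ 367.5 -187.    37. ] dir -99.82 len 205.3
```

View pics/ov.png

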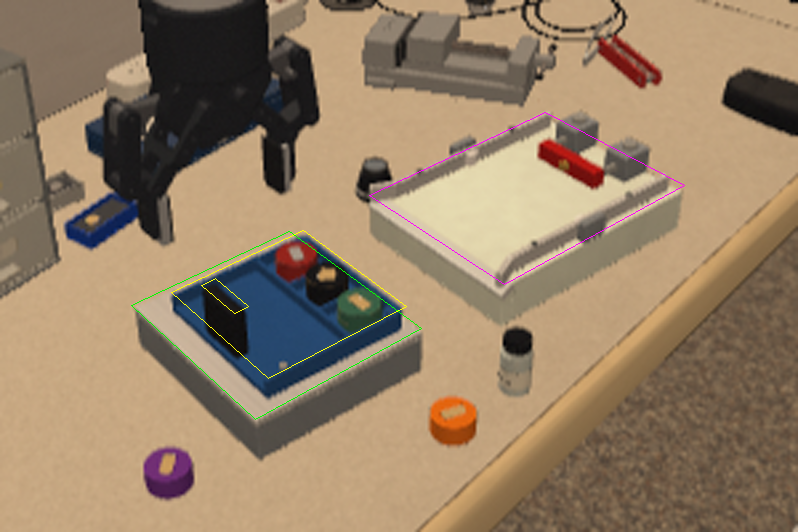

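The scene overlay agrees with the top fit within about 2 mm. Descending onto the handle, yawed to the dock axis.

Emit:
{"op": "send_rows", "data": {"targets": [[-1,0.001,0.002,0.008,0,0,-0.01],[-1,0,0,0.0135,0,0,0],[-1,0,0,0.0135,0,0,0],[-1,0,0,0.0135,0,0,0],[-1,0,0,0.0135,0,0,0],[-1,0,0,0.012,0,0,0],[-1,0,0,0.009,0,0,0],[-1,0,0,0.004,0,0,0],[-1,0,0,0,0,0,0],[-1,0,0,0,0,0,0]]}}

```text
time_s: 5.9
eef_pos: [509.0, 194.9, 54.7]
ee_rot: [0.0, 0.086, 0.996, 0.0]
force: [-0.5, -0.2, 0.1]
grip_width: 0.998
grip_force: 0.0
```

Emit:
{"op": "send_rows", "data": {"targets": [[0.3,0,0,0,0,0,0],[0.5,0,0,0,0,0,0],[0.6,0,0,0,0,0,0],[0.7,0,0,0,0,0,0],[0.8,0,0,0,0,0,0],[1,0,0,0,0,0,0],[1,0,0,0,0,0,0],[1,0,0,0,0,0,0],[1,0,0,0,0,0,0],[1,0,0,0,0,0,0]], "squeeze": 60}}

```text
time_s: 7.15
eef_pos: [508.8, 194.9, 54.4]
ee_rot: [0.0, 0.086, 0.996, 0.0]
force: [-2.9, 1.9, 3.7]
grip_width: 0.131
grip_force: 59.5
```

```bash
python3 - <<'E'
from fit import *
s,r=st();print(np.round(s["wrist_torque"],2))
p=ctrl.capture("scene");im=np.ascontiguousarray(cv2.resize(p["img"][140:290,240:470,::-1],None,fx=3.4,fy=3.4,interpolation=cv2.INTER_CUBIC))
cv2.imwrite("pics/g3.png",im)
E
```

```text
t 7.15 pos [508.8 194.9  54.4] F [-2.9  1.9  3.7] grip 0.13051477831359656 59.49277460575104
[[-0.9851, 0.1718, 0.0001], [0.1718, 0.9851, 0.0001], [-0.0001, 0.0001, -1.0]]
[0.18 0.3  0.04]
```

View pics/g3.png

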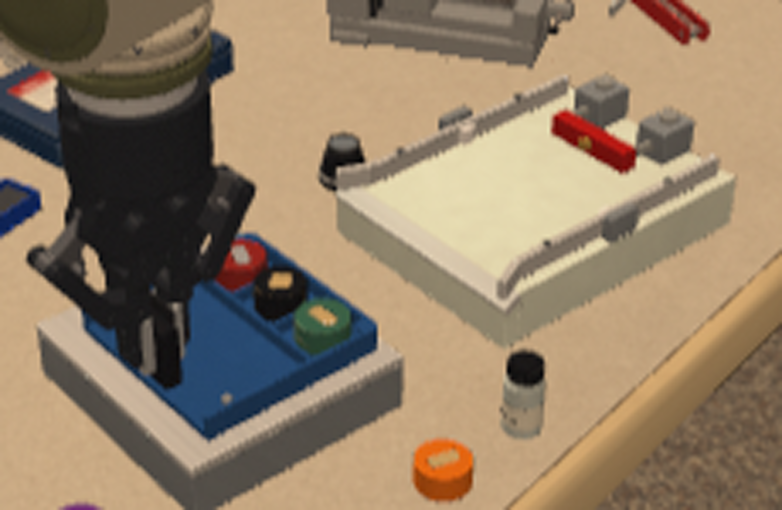

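The handle is gripped at 60 N with an opening of about 11 mm, and the specimens are in their cells. I'm sliding it 70 mm forward (tool −y) and shifting it about 5 mm sideways onto the lane axis.

Emit:
{"op": "send_rows", "data": {"targets": [[1,-0.0005,-0.004,0,0,0,0],[1,-0.001,-0.007,0,0,0,0],[1,-0.001,-0.008,0,0,0,0],[1,-0.001,-0.009,0,0,0,0],[1,-0.001,-0.009,0,0,0,0],[1,-0.0005,-0.009,0,0,0,0],[1,0,-0.009,0,0,0,0],[1,0,-0.008,0,0,0,0],[1,0,-0.005,0,0,0,0],[1,0,-0.002,0,0,0,0]], "squeeze": 80}}

```text
time_s: 8.45
eef_pos: [502.1, 125.2, 54.6]
ee_rot: [0.001, 0.087, 0.996, 0.001]
force: [0.8, 5.5, 5.0]
grip_width: 0.129
grip_force: 78.1
```

```bash
python3 - <<'E'
from fit import *
s,r=st();print(np.round(s["wrist_torque"],2))
p=ctrl.capture("scene");q=ctrl.capture("top")
a=cv2.resize(p["img"][165:245,290:450,::-1],None,fx=5,fy=5,interpolation=cv2.INTER_CUBIC)[:300]
a=cv2.resize(p["img"][175:235,290:450,::-1],None,fx=5,fy=5,interpolation=cv2.INTER_CUBIC)
b=cv2.resize(q["img"][195:255,275:435,::-1],None,fx=5,fy=5,interpolation=cv2.INTER_CUBIC)
cv2.imwrite("pics/m4.png",np.vstack([a,b]));save(p,"sc4");save(q,"tp4")
E
```

```text
t 8.45 pos [502.1 125.2  54.6] F [0.8 5.5 5. ] grip 0.12853173592896505 78.12937617301941
[[-0.985, 0.1727, 0.0015], [0.1727, 0.985, 0.001], [-0.0013, 0.0013, -1.0]]
[ 0.9  -0.08 -0.04]
```

View pics/m4.png

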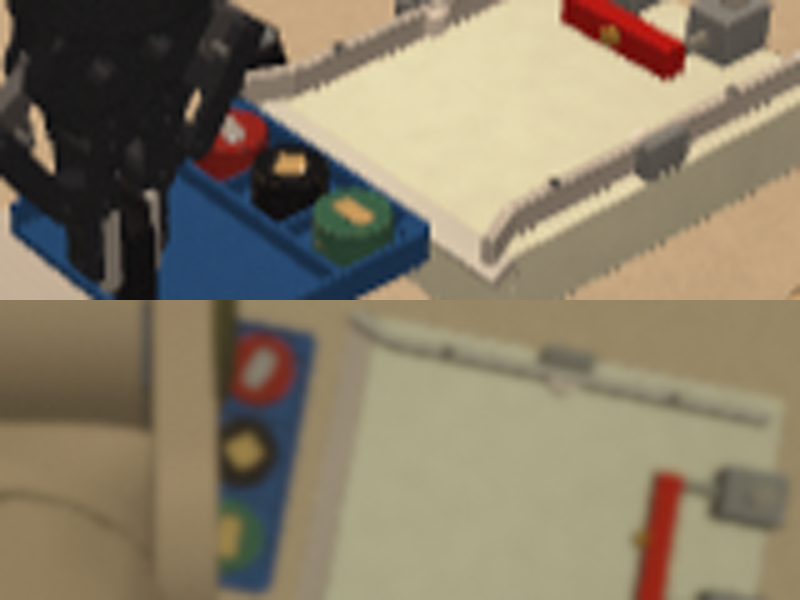

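```bash
python3 - <<'E'
from h import *
q=ctrl.capture("top");p=ctrl.capture("scene")
F=lambda a,z,k,o,P:ray(P,((a[0]+.5)/k+o[0]-.5,(a[1]+.5)/k+o[1]-.5),z)
t=lambda a,z:F(a,z,4,(225,160),q)
m=lambda a,z:F(a,z,5,(275,195),q)
sc=lambda a,z:F(a,z,5,(290,175),p)
A=[t((558,182),54),t((516,412),54)];B=[t((738,218),54),t((702,451),54)]
a=(A[0]+A[1])/2;b=(B[0]+B[1])/2;d=b-a;L=np.hypot(*d[:2])
print("screws",np.round([*A,*B],1).tolist(),"axis",np.degrees(np.arctan2(d[1],d[0])),L)
for s in (A,B):
    e=s[1]-s[0];print("width dir",np.degrees(np.arctan2(e[1],e[0]))-270,np.hypot(*e[:2]))
e=(A[1]-B[1]+A[0]-B[0]);print("fence dir",[np.degrees(np.arctan2(*(y-x)[[1,0]])) for x,y in((A[0],B[0]),(A[1],B[1]))])
print("pin",t((711,331),50))
mo=(t((485,153),34)+t((435,415),34))/2;print("mouth",mo)
print("nose top",m((313,32),56),m((268,290),56))
N=(m((313,32),56)+m((268,290),56))/2;print(N)
print("scene nose near",sc((429,228),56),"mouth near corner",sc((492,280),34),"nosefar? ")
for yaw in(-99.8,-100.1,-100.4):
    a_=np.radians(yaw);n=np.array([-np.sin(a_),np.cos(a_)]);
    print(yaw,[round(float((X-N)[:2]@n),2) for X in(a,b,t((711,331),50),mo)])
E
```

```text
screws [[535.5, -54.4, 54.0], [406.8, -30.0, 54.0], [516.8, -156.6, 54.0], [386.8, -132.9, 54.0]] axis -100.67945711443417 104.3820754386399
width dir -100.70762757668302 130.98087208164037
width dir -100.33305847582224 132.0892486636664
fence dir [np.float64(-100.37466183565623), np.float64(-100.98174291847724)]
pin [ 453.11330661 -140.62026843   50.        ]
mouth [479.93391724  -1.11147789  34.        ]
nose top [543.46071509   6.89662163  56.        ] [427.88675815  26.37799342  56.        ]
[485.67373662  16.63730752  56.        ]
scene nose near [424.76623204  30.40719146  56.        ] mouth near corner [402.30043546  17.94171727  34.        ] nosefar? 
-99.8 [-4.29, -5.89, -5.32, -2.64]
-100.1 [-3.97, -5.03, -4.48, -2.54]
-100.4 [-3.65, -4.16, -3.64, -2.44]
```

The nose is about 2.5 mm too far to the +x side, and the dock axis is about −100.3°. I'm correcting that while advancing 30 mm onto the ramp.

Emit:
{"op": "send_rows", "data": {"targets": [[1,0.0006,-0.001,0,0,0,0.002],[1,0.0006,-0.001,0,0,0,0.002],[1,0.0006,-0.002,0,0,0,0.002],[1,0.0004,-0.003,0,0,0,0],[1,0,-0.004,0,0,0,0],[1,0,-0.005,0,0,0,0],[1,0,-0.005,0,0,0,0],[1,0,-0.005,0,0,0,0],[1,0,-0.003,0,0,0,0],[1,0,-0.001,0,0,0,0]]}}

```text
time_s: 9.9
eef_pos: [494.3, 96.2, 54.5]
ee_rot: [0.0, 0.089, 0.996, 0.0]
force: [0.9, 6.8, 5.9]
grip_width: 0.129
grip_force: 78.6
```

```bash
python3 - <<'E'
from h import *
s,r=st();print(np.round(s["wrist_torque"],2))
p=ctrl.capture("scene");q=ctrl.capture("top")
a=cv2.resize(p["img"][165:225,300:460,::-1],None,fx=5,fy=5,interpolation=cv2.INTER_CUBIC)
b=cv2.resize(q["img"][200:260,290:450,::-1],None,fx=5,fy=5,interpolation=cv2.INTER_CUBIC)
cv2.imwrite("pics/m5.png",np.vstack([a,b]))
E
```

```text
t 9.9 pos [494.3  96.2  54.5] F [0.9 6.8 5.9] grip 0.12936275894782445 78.58564496040344
[[-0.984, 0.1781, 0.0006], [0.1781, 0.984, 0.0007], [-0.0005, 0.0008, -1.0]]
[ 0.96 -0.16  0.02]
```

View pics/m5.png

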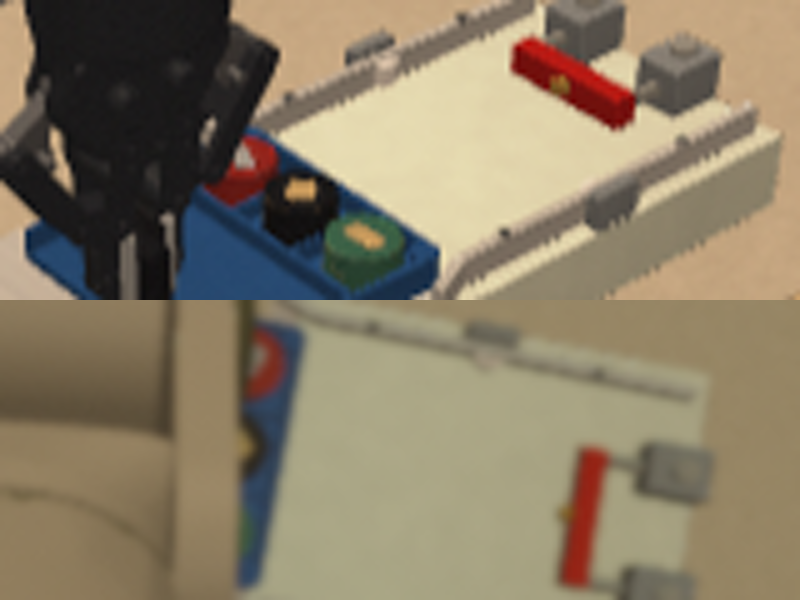

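The nose sits centred in the flared mouth: top-view nose edge (302,28)–(258,285), with the bar face about 132 mm ahead. Forces are normal, so I'll advance.

Emit:
{"op": "send_rows", "data": {"targets": [[1,0,-0.003,0,0,0,0],[1,0,-0.006,0,0,0,0],[1,0,-0.007,0,0,0,0],[1,0,-0.007,0,0,0,0],[1,0,-0.007,0,0,0,0],[1,0,-0.007,0,0,0,0],[1,0,-0.007,0,0,0,0],[1,0,-0.006,0,0,0,0],[1,0,-0.004,0,0,0,0],[1,0,-0.001,0,0,0,0]]}}

```text
time_s: 11.25
eef_pos: [484.4, 42.0, 54.4]
ee_rot: [0.0, 0.089, 0.996, 0.0]
force: [0.5, 7.1, 5.6]
grip_width: 0.127
grip_force: 78.5
```

```bash
python3 - <<'E'
from h import *
s,r=st();print(np.round(s["wrist_torque"],2))
q=ctrl.capture("top")
for n,z in(("tray_nose",48),("stop",40),("dock_rollers",40)): print(n,[(round(d['score'],2),np.round(d['point']),np.round(ray(q,d['point'],z),1).tolist()) for d in ctrl.landmark_of(n,q)[:1]])
hsv=cv2.cvtColor(np.ascontiguousarray(q["img"]),cv2.COLOR_RGB2HSV)
H,S,V=hsv[...,0],hsv[...,1],hsv[...,2]
blue=(H>100)&(H<125)&(S>100); red=((H<6)|(H>174))&(S>150)
# along the axis: sample rays over lateral offsets
d=np.array([-.179,-.984]);n=np.array([.984,-.179]);o=np.array([480,-1.1])
for lat in(-20,-10,10,20):
    for nm,M,z in(("blue",blue,56),("red",red,54)):
        u=np.arange(0,200,.5);h=[]
        for x in u:
            c=proj(q,[*(o+d*x+n*lat),z]).round().astype(int);h.append(M[c[1],c[0]])
        h=u[np.array(h)];print(lat,nm,h.min() if len(h) else None,h.max() if len(h) else None)
E
```

```text
t 11.25 pos [484.4  42.   54.4] F [0.5 7.1 5.6] grip 0.12689122850980805 78.50249290466309
[[-0.984, 0.178, 0.0003], [0.178, 0.984, 0.0006], [-0.0002, 0.0006, -1.0]]
[ 0.92 -0.19 -0.01]
tray_nose []
stop [(0.81, array([402., 241.]), [456.4, -143.1, 40.0])]
dock_rollers [(0.75, array([383., 240.]), [459.0, -98.3, 40.0])]
-20 blue None None
-20 red 144.5 154.0
-10 blue None None
-10 red 145.0 154.0
10 blue None None
10 red 145.5 155.5
20 blue None None
20 red 145.0 153.5
```

Lateral force is about 0 and the bar face is about 75 mm ahead. Next, 55 mm through the rollers, then creep.

Emit:
{"op": "send_rows", "data": {"targets": [[1,0,-0.004,0,0,0,0],[1,0,-0.006,0,0,0,0],[1,0,-0.006,0,0,0,0],[1,0,-0.006,0,0,0,0],[1,0,-0.006,0,0,0,0],[1,0,-0.007,0,0,0,0],[1,0,-0.007,0,0,0,0],[1,0,-0.007,0,0,0,0],[1,0,-0.004,0,0,0,0],[1,0,-0.002,0,0,0,0]]}}

```text
time_s: 12.7
eef_pos: [474.8, -11.5, 54.5]
ee_rot: [0.0, 0.089, 0.996, 0.001]
force: [3.1, 12.0, 7.0]
grip_width: 0.125
grip_force: 78.8
```

Emit:
{"op": "send_rows", "data": {"targets": [[1,0,-0.001,0,0,0,0],[1,0,-0.001,0,0,0,0],[1,0,-0.001,0,0,0,0],[1,0,-0.001,0,0,0,0],[1,0,-0.001,0,0,0,0],[1,0,-0.001,0,0,0,0],[1,0,-0.001,0,0,0,0],[1,0,-0.001,0,0,0,0],[1,0,-0.001,0,0,0,0],[1,0,0,0,0,0,0]]}}

```text
time_s: 13.95
eef_pos: [473.1, -20.2, 54.5]
ee_rot: [0.0, 0.089, 0.996, 0.001]
force: [1.8, 11.2, 6.6]
grip_width: 0.123
grip_force: 78.9
```

```bash
python3 - <<'E'
from h import *
s,r=st();print(np.round(s["wrist_torque"],2),np.round(s["tau"],1))
p=ctrl.capture("scene");q=ctrl.capture("top")
a=cv2.resize(p["img"][165:225,320:480,::-1],None,fx=5,fy=5,interpolation=cv2.INTER_CUBIC)
b=cv2.resize(q["img"][205:265,310:470,::-1],None,fx=5,fy=5,interpolation=cv2.INTER_CUBIC)
cv2.imwrite("pics/m6.png",np.vstack([a,b]))
E
```

```text
t 13.95 pos [473.1 -20.2  54.5] F [ 1.8 11.2  6.6] grip 0.12339021148966606 78.85600805282593
[[-0.9841, 0.1779, 0.0006], [0.1779, 0.9841, 0.0015], [-0.0003, 0.0016, -1.0]]
[ 1.61 -0.38  0.08] [ -5.3 -36.7 -17.3  -1.9  -0.1   0.1]
```

View pics/m6.png

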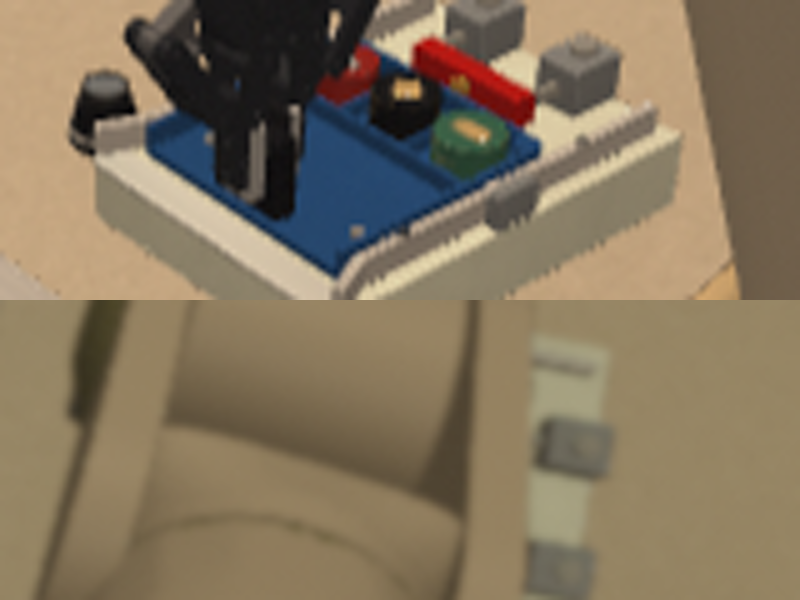

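The tray is past the rollers, lying flat, with about 12 mm left to the bar. Baseline drag is about 11 N, so I'm creeping from here.

Emit:
{"op": "send_rows", "data": {"targets": [[1,0,-0.0006,0,0,0,0],[1,0,-0.0006,0,0,0,0],[1,0,-0.0006,0,0,0,0],[1,0,-0.0006,0,0,0,0],[1,0,-0.0006,0,0,0,0],[1,0,-0.0006,0,0,0,0],[1,0,-0.0006,0,0,0,0],[1,0,-0.0006,0,0,0,0],[1,0,-0.0006,0,0,0,0],[1,0,-0.0006,0,0,0,0]]}}

```text
time_s: 15.3
eef_pos: [472.1, -26.0, 54.5]
ee_rot: [0.0, 0.089, 0.996, 0.001]
force: [2.8, 11.8, 7.1]
grip_width: 0.127
grip_force: 78.9
```

```bash
cat > gap.py <<'E'
from h import *
s,r=st()
p=ctrl.capture("scene")
hsv=cv2.cvtColor(np.ascontiguousarray(p["img"]),cv2.COLOR_RGB2HSV);H,S,V=[hsv[...,i].astype(int) for i in range(3)]
blue=(H>100)&(H<125)&(S>100); red=((H<6)|(H>174))&(S>130)
d=np.array([-.179,-.984]);n=np.array([.984,-.179]);o=np.array([480,-1.1])
for lat in(-28,-24,-20,-16,-12,-8):
    u=np.arange(110,175,.5);C=[proj(p,[*(o+d*x+n*lat),56]).round().astype(int) for x in u]
    b=[x for x,c in zip(u,C) if blue[c[1],c[0]]];e=[x for x,c in zip(u,C) if red[c[1],c[0]]]
    print(lat,"blue end",b[-1] if b else None,"red",(e[0],e[-1]) if e else None)
E
python3 gap.py
```

```text
t 15.3 pos [472.1 -26.   54.5] F [ 2.8 11.8  7.1] grip 0.12731756104571426 78.88705372810364
[[-0.9841, 0.1779, 0.0006], [0.1779, 0.9841, 0.0017], [-0.0003, 0.0018, -1.0]]
-28 blue end None red (np.float64(135.5), np.float64(152.5))
-24 blue end 133.0 red (np.float64(137.0), np.float64(154.0))
-20 blue end 131.5 red (np.float64(137.0), np.float64(153.5))
-16 blue end 132.5 red (np.float64(138.5), np.float64(154.5))
-12 blue end 133.5 red (np.float64(137.0), np.float64(152.5))
-8 blue end 134.5 red (np.float64(141.5), np.float64(154.0))
```

Emit:
{"op": "send_rows", "data": {"targets": [[1,0,-0.0003,0,0,0,0],[1,0,-0.0003,0,0,0,0],[1,0,-0.0003,0,0,0,0],[1,0,-0.0003,0,0,0,0],[1,0,-0.0003,0,0,0,0],[1,0,-0.0003,0,0,0,0],[1,0,-0.0003,0,0,0,0],[1,0,-0.0003,0,0,0,0],[1,0,-0.0003,0,0,0,0],[1,0,0,0,0,0,0]]}}

```text
time_s: 16.6
eef_pos: [471.6, -28.7, 54.5]
ee_rot: [0.0, 0.089, 0.996, 0.001]
force: [3.0, 11.3, 7.1]
grip_width: 0.126
grip_force: 78.9
```

```bash
python3 gap.py
```

```text
t 16.6 pos [471.6 -28.7  54.5] F [ 3.  11.3  7.1] grip 0.12636180858220272 78.90985250473022
[[-0.9841, 0.1778, 0.0005], [0.1778, 0.9841, 0.0017], [-0.0002, 0.0018, -1.0]]
-28 blue end 135.0 red (np.float64(140.5), np.float64(152.5))
-24 blue end None red (np.float64(140.0), np.float64(154.0))
-20 blue end 136.5 red (np.float64(138.0), np.float64(153.5))
-16 blue end 135.5 red (np.float64(139.0), np.float64(154.5))
-12 blue end 136.5 red (np.float64(140.0), np.float64(152.5))
-8 blue end 135.0 red (np.float64(141.5), np.float64(154.0))
```

Emit:
{"op": "send_rows", "data": {"targets": [[1,0,-0.0002,0,0,0,0],[1,0,-0.0002,0,0,0,0],[1,0,-0.0002,0,0,0,0],[1,0,-0.0002,0,0,0,0],[1,0,-0.0002,0,0,0,0],[1,0,-0.0002,0,0,0,0],[1,0,-0.0002,0,0,0,0],[1,0,-0.0001,0,0,0,0],[1,0,0,0,0,0,0],[1,0,0,0,0,0,0]]}}

```text
time_s: 17.9
eef_pos: [471.3, -30.1, 54.5]
ee_rot: [0.0, 0.089, 0.996, 0.001]
force: [3.2, 12.0, 6.0]
grip_width: 0.124
grip_force: 78.9
```

Emit:
{"op": "send_rows", "data": {"targets": [[1,0,-0.0002,0,0,0,0],[1,0,-0.0002,0,0,0,0],[1,0,-0.0002,0,0,0,0],[1,0,-0.0002,0,0,0,0],[1,0,-0.0002,0,0,0,0],[1,0,-0.0002,0,0,0,0],[1,0,-0.0002,0,0,0,0],[1,0,-0.0001,0,0,0,0],[1,0,0,0,0,0,0],[1,0,0,0,0,0,0]]}}

```text
time_s: 19.15
eef_pos: [471.1, -31.6, 54.5]
ee_rot: [0.0, 0.089, 0.996, 0.001]
force: [3.8, 13.0, 6.5]
grip_width: 0.129
grip_force: 78.9
```

Emit:
{"op": "send_rows", "data": {"targets": [[1,0,-0.0002,0,0,0,0],[1,0,-0.0002,0,0,0,0],[1,0,-0.0002,0,0,0,0],[1,0,-0.0002,0,0,0,0],[1,0,-0.0002,0,0,0,0],[1,0,-0.0002,0,0,0,0],[1,0,-0.0002,0,0,0,0],[1,0,-0.0001,0,0,0,0],[1,0,0,0,0,0,0],[1,0,0,0,0,0,0]]}}

```text
time_s: 20.4
eef_pos: [470.9, -32.4, 54.5]
ee_rot: [0.0, 0.089, 0.996, 0.001]
force: [4.5, 17.3, 7.7]
grip_width: 0.124
grip_force: 78.9
```

```bash
python3 gap.py
```

```text
t 20.4 pos [470.9 -32.4  54.5] F [ 4.5 17.3  7.7] grip 0.12409016285925634 78.93870234489441
[[-0.984, 0.178, 0.0009], [0.178, 0.984, 0.0028], [-0.0004, 0.0029, -1.0]]
-28 blue end None red (np.float64(142.0), np.float64(152.5))
-24 blue end 139.5 red (np.float64(142.0), np.float64(154.0))
-20 blue end 140.5 red (np.float64(143.5), np.float64(153.5))
-16 blue end 138.5 red (np.float64(145.0), np.float64(154.5))
-12 blue end 139.5 red (np.float64(143.5), np.float64(152.5))
-8 blue end 141.0 red (np.float64(142.0), np.float64(154.0))
```

Contact: the force rose by about 4 N and the motion stalled. I'm adding one small step to confirm and square up.

Emit:
{"op": "send_rows", "data": {"targets": [[1,0,-0.0002,0,0,0,0],[1,0,-0.0002,0,0,0,0],[1,0,-0.0002,0,0,0,0],[1,0,-0.0002,0,0,0,0],[1,0,-0.0002,0,0,0,0],[1,0,0,0,0,0,0],[1,0,0,0,0,0,0],[1,0,0,0,0,0,0],[1,0,0,0,0,0,0],[1,0,0,0,0,0,0]]}}

```text
time_s: 21.7
eef_pos: [470.9, -32.5, 54.5]
ee_rot: [0.0, 0.09, 0.996, 0.002]
force: [7.8, 24.7, 7.9]
grip_width: 0.126
grip_force: 79.2
```

```bash
python3 - <<'E'
from h import *
s,r=st();print(np.round(s["wrist_torque"],2))
p=ctrl.capture("scene")
cv2.imwrite("pics/m7.png",cv2.resize(p["img"][150:220,350:460,::-1],None,fx=7,fy=7,interpolation=cv2.INTER_CUBIC))
E
```

```text
t 21.7 pos [470.9 -32.5  54.5] F [ 7.8 24.7  7.9] grip 0.12609045039937591 79.17585253715515
[[-0.984, 0.1783, 0.0013], [0.1783, 0.984, 0.0043], [-0.0005, 0.0045, -1.0]]
[ 3.4  -1.04  0.03]
```

View pics/m7.png

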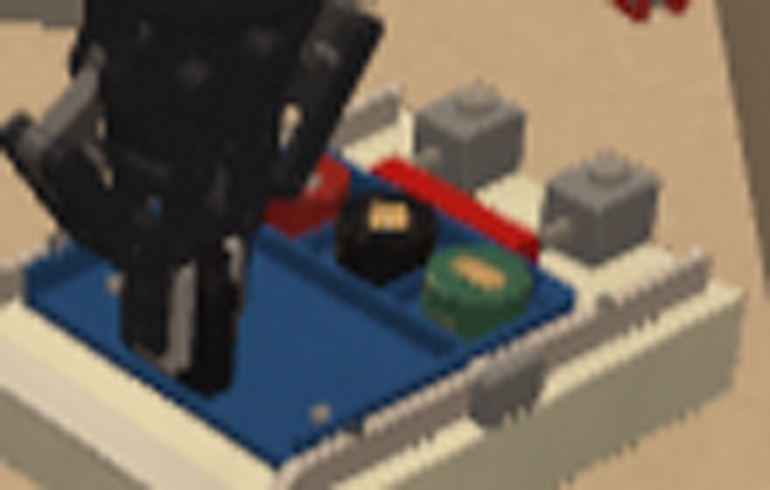

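It's hard against the bar: it no longer advances, contact is about 13 N, and the tray is flat with all specimens in place. I'll relax slightly and open.

Emit:
{"op": "send_rows", "data": {"targets": [[1,0,0.0003,0,0,0,0],[1,0,0.0003,0,0,0,0],[1,0,0,0,0,0,0],[0.65,0,0,0,0,0,0],[0.55,0,0,0,0,0,0],[0.4,0,0,0,0,0,0],[0.2,0,0,0,0,0,0],[0,0,0,0,0,0,0],[0,0,0,0,0,0,0],[0,0,0,0,0,0,0]], "squeeze": 40}}

```text
time_s: 23.0
eef_pos: [470.6, -34.6, 54.3]
ee_rot: [-0.0, 0.089, 0.996, -0.0]
force: [1.0, -0.4, 0.3]
grip_width: 0.501
grip_force: 0.0
```

```bash
python3 gap.py
```

```text
t 23.0 pos [470.6 -34.6  54.3] F [ 1.  -0.4  0.3] grip 0.5014312343549557 0.0
[[-0.9841, 0.1779, -0.0], [0.1779, 0.9841, -0.0], [0.0, -0.0, -1.0]]
-28 blue end None red (np.float64(142.0), np.float64(152.5))
-24 blue end 139.5 red (np.float64(142.0), np.float64(154.0))
-20 blue end 140.5 red (np.float64(143.5), np.float64(153.5))
-16 blue end 138.5 red (np.float64(145.0), np.float64(154.5))
-12 blue end 139.5 red (np.float64(143.5), np.float64(152.5))
-8 blue end 141.0 red (np.float64(142.0), np.float64(154.0))
```

Emit:
{"op": "send_rows", "data": {"targets": [[0,0,0.002,-0.004,0,0,0],[0,0,0,-0.01,0,0,0],[0,0,0,-0.015,0,0,0],[0,0,0,-0.015,0,0,0],[0,0,0,-0.02,0,0,0],[0,0,0,-0.02,0,0,0],[0,0,0,-0.02,0,0,0],[0,0,0,-0.02,0,0,0],[0,0,0,-0.01,0,0,0],[0,0,0,0,0,0,0]]}}

```text
time_s: 24.3
eef_pos: [471.1, -32.7, 188.9]
ee_rot: [0.001, 0.089, 0.996, -0.0]
force: [-0.3, 0.3, -1.1]
grip_width: 0.498
grip_force: 0.0
```

```bash
python3 gap.py; python3 - <<'E'
from h import *
p=ctrl.capture("scene")
cv2.imwrite("pics/m8.png",cv2.resize(p["img"][150:290,320:470,::-1],None,fx=4.2,fy=4.2,interpolation=cv2.INTER_CUBIC))
E
```

```text
t 24.3 pos [471.1 -32.7 188.9] F [-0.3  0.3 -1.1] grip 0.4982399378445251 0.0
[[-0.9841, 0.1779, 0.0012], [0.1779, 0.9841, -0.0004], [-0.0012, -0.0001, -1.0]]
-28 blue end None red (np.float64(142.0), np.float64(152.5))
-24 blue end 139.5 red (np.float64(142.0), np.float64(154.0))
-20 blue end 140.5 red (np.float64(143.5), np.float64(153.5))
-16 blue end 138.5 red (np.float64(145.0), np.float64(154.5))
-12 blue end 139.5 red (np.float64(143.5), np.float64(152.5))
-8 blue end 141.0 red (np.float64(142.0), np.float64(154.0))
```

View pics/m8.png

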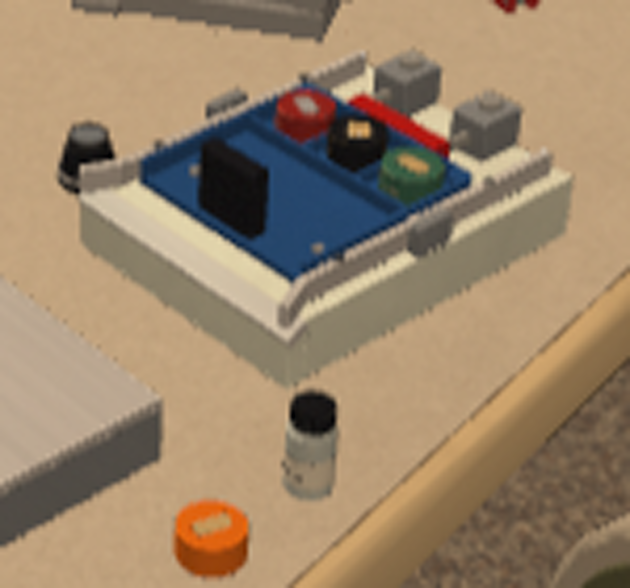

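The tray is seated flush against the red bar (nose about (470,175) to (300,85) in the crop). All three specimens lie in their cells, and the vial and loupe are undisturbed.

```bash
python3 -c "
from rig import ctrl
print(ctrl.finish_job())"
```

```text
the job is handed in; nothing more can be done
None
```

The blue tray is in the dock against the red stop (I estimate about 13 N at most) and released, the specimens are in their cells, the vial and loupe look unmoved in the last picture, and the job was handed in at about 24 s.

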